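# Change over the slide racks between tank and drip stands

### The arm

A 7-joint arm with a two-finger parallel gripper is mounted at the origin on a cart in front of the work surface, level with it; the furniture and walls round the work are solid. World frame = base frame: x ahead of the robot, y to its left, z up, the work surface at z = 0. Lengths are in m, angles in rad, forces in N, time in s.
With the tool pointing down it reaches from about 0.425 to 0.925 m from the base axis. Payload 6.8 kg.
Tool frame: the origin (TCP) lies between the finger pads; the fingertips stand r.tcp_to_tips ahead of it and the grasp point (between the pads) lies 3 mm ahead of it (r.tcp_to_tips is the distance from the TCP to the fingertips, in m); z points along the fingers, y is the line along which they close (so a half turn about z gives the same grasp; the last joint's range is limited). The gripper opens to 85 mm and grips with 20 to 120 N. Pads are 22 mm wide; open, the fingers measure 114 mm over their backs; the gripper's body (76 mm by 85 mm) begins 54 mm behind the grasp point. The pads swing forward as they close: fully open they stand 13 mm farther back than shut.
Start: joints at [-1.225, 0.477, 0.022, 1.555, -0.011, 1.109, -0.083], TCP at [0.296, 0.607, 0.253] pointing down, gripper open.
Joint ranges: [-2.96, 2.96], [-0.34, 2.1], [-1.41, 1.46], [0.24, 2.44], [-1.37, 4.51], [0.17, 1.92], [-2.96, 2.96]. Speed limits (rad/s): [2.39, 2.39, 3.14, 3.14, 3.14, 3.14, 3.14].

### API

Orientations are given as a rotation vector (axis times angle).
In Python, from bench import r gives the robot as it stands. The module is installed in compiled form; this text tells all that it offers.
- The arm moves only by the tool step_arm, never from a script. Its argument "moves" is a list of rows, each an object of numbers: "rx", "ry", "rz": the turn, a rotation vector about the tool's x, y, z in degrees; "dx", "dy", "dz": the shift along the tool's x, y, z in mm; "gripper": the opening, from -1 (shut) to 1 (fully open). In form: [{"rx": .., "ry": .., "rz": .., "dx": .., "dy": .., "dz": .., "gripper": ..}, ...]. A call has 1 to 20 rows; each row shifts and turns the commanded pose from where the row before left it, along the tool's axes as they then stand; what a row does not reach is not made up. A row lasts 1/8 s, in which the tool goes at most 62.5 mm and 10.7 degrees, less where a joint would pass 70% of its speed; a pose out of reach is approached as far as the arm can. A call is refused whole if a number of a shift passes 62.5 or a number of a turn 10.7, either way. A call with a gripper value outside its range is refused whole. The fingers move at their own pace and stop on an object; "grip_force" is the grip in N (left out, the last holds). Time passes only in rows, so rows that do not move let the fingers close. It gives the time, the measured TCP pose, the force, the opening and the grip force at its end, in the units of the state.
- r.get_obs(): the state, without advancing time (a new reading comes with each control period).
- r.grab_frame(name): name is "scene" or "side" or "wrist"; returns the picture (480x640x3 uint8, blue, green, red); there is no depth.
- r.camera_info(name): a dict with "mtx" (3x3 intrinsics, pixels), "D" ([k1, k2, p1, p2, k3] as OpenCV has them; the pictures are not rectified), "rvec" (rotation vector, rad) and "tvec" (3), from world to camera coordinates, as OpenCV has them. Camera axes: x right, y down, z forward; pixel columns grow to the right and rows downward; lengths in m; the calibration is good to about 2 mm. A picture is of the moment at which its call begins: read the wrist's pose just before it. camera_info takes no time and is no camera call; for the wrist camera it gives the pose at the moment of the call.
- r.hand_in(): hands the job in; it is judged then, once.
The state is a dict: "clock": time; "joints": joint angles; "qvel": joint speeds; "tau": joint torques, N m; "tcp_pos": TCP position; "orientation": TCP orientation; "contact_force": force on the tool from outside, world axes, zero at the start; "moment": the same for the moment, N m; "grip_width": finger opening in m; "gripper_force": force on a finger pad.
Only numpy, scipy, OpenCV 4.12 (cv2) and the standard library are available. Lean on these libraries where they do the work, as an engineer would, in place of code of your own. Each camera call takes 0.05 s, during which the arm holds its last target. There are 200 camera calls.

### The job

Change over the slide racks: first lift the rack with the orange grip out of the blue tank and hang it by its handle bar on both hooks of the empty drip stand, and let go. Then lift the rack with the green grip up and off its own stand's hooks and lower it into the tank so that it stands flat on the floor. Keep both racks upright, do not let them drop, and leave the jar, beakers and flask round about where they are.

Things in the scene. Friction and masses are not known exactly. Their poses are not given: they have to be found in the camera images.
- finished_rack: Slide rack, about 180 g (varies 0.7 to 1.4 times): white open frame 60 (x) x 84 (y) x 36 mm high holding glass slides, with a rigid upside-down-U wire handle 106 mm wide along y that carries an orange plastic grip. Same either way round. Origin: centre of underside, z up. Starts standing in the tank.
- waiting_rack: Slide rack, about 180 g (varies 0.7 to 1.4 times): white open frame 60 (x) x 84 (y) x 36 mm high holding glass slides, with a rigid upside-down-U wire handle 106 mm wide along y that carries a green plastic grip. Same either way round. Origin: centre of underside, z up. Starts hanging on stand_a.
- finished_rack_bar (a point): Middle of the orange-gripped rack's 6 mm round handle bar, which runs along the rack's y, 95 mm above its underside. Here sits the flat-sided grip: 12 mm thick along x (pinch it so, from above), 40 mm along y, from 89 to 117 mm above the underside. The bare bar from 20 to 47 mm either side of the middle rests on the hooks. Axes as the rack's.
- waiting_rack_bar (a point): Middle of the green-gripped rack's 6 mm round handle bar, which runs along the rack's y, 95 mm above its underside. Here sits the flat-sided grip: 12 mm thick along x (pinch it so, from above), 40 mm along y, from 89 to 117 mm above the underside. The bare bar from 20 to 47 mm either side of the middle rests on the hooks. Axes as the rack's.
- stand_a: Holds the green-gripped rack at the start. Fixed grey drip stand, 150 x 104 mm tray, two parallel prong hooks 33 mm either side of its middle (along its y); the post stands 82 mm behind (+x), the open ends with black beads point to -x. A hung rack's y lies along the stand's y, its underside 40 mm above the worktop. Origin: on the worktop below the middle of the hooks.
- stand_b: Empty at the start. Fixed grey drip stand, 150 x 104 mm tray, two parallel prong hooks 33 mm either side of its middle (along its y); the post stands 82 mm behind (+x), the open ends with black beads point to -x. A hung rack's y lies along the stand's y, its underside 40 mm above the worktop. Origin: on the worktop below the middle of the hooks.
- stand_a_hook (a point): Where the middle of a hung bar lies on stand_a's hooks (within 10 mm in x and y), 135 mm above the worktop. Prongs: 6 mm thick U's open upwards, flat bottom 32 mm long along x, -x end turned up to 153 mm, +x side to 148 mm. The rack's frame hangs below the prongs, so the bar goes in and out over the -x ends: raised 25 mm, and 75 mm out before going higher. Axes as the stand's.
- stand_b_hook (a point): Where the middle of a hung bar lies on stand_b's hooks (within 10 mm in x and y), 135 mm above the worktop. Prongs: 6 mm thick U's open upwards, flat bottom 32 mm long along x, -x end turned up to 153 mm, +x side to 148 mm. The rack's frame hangs below the prongs, so the bar goes in and out over the -x ends: raised 25 mm, and 75 mm out before going higher. Axes as the stand's.
- tank: Fixed open blue tank, inside 84 (x) x 122 (y) mm, walls and floor 4 mm, rim 60 mm above the worktop; a rack stands in it, y along the tank's y, its grip above the rim. Origin: centre of underside, on the worktop. The tank and two stands share three places, drawn anew each time: two left of the balance (130 mm high with its dish), one right.
- salt_jar: Bystander: white jar with a red lid, 68 mm wide, 90 mm high; origin at the centre of the underside.
- erlenmeyer: Bystander: conical flask, 64 mm wide, 104 mm high; origin at the centre of the underside.
- beaker_250: Bystander: beaker 74 mm wide, 95 mm high; origin at the centre of the underside.
- beaker_100: Bystander: beaker 54 mm wide, 70 mm high; origin at the centre of the underside.
Things that resemble listed ones, but are neither listed nor needed, are in the scene too. Leave any turquoise look-alike of the waiting_rack alone.

How it is judged:
By the outcome, as a careful person would: the job done as asked, in the order asked, and still so for the second after the job is handed in, with the robot touching nothing.
It also fails if it takes over 72 s, if anything falls off the work surface, if the arm or the gripper's body presses on something with over 40 N, if the wrist force passes 120 N, or if a joint passes its speed limit or range.

## Working session

There is one attempt and no reset: what is moved stays moved. The work goes in short steps, Python scripts to look and compute and a tool call to move; the robot and the scene stay as the last step left them, time stands still between calls to the robot, and variables do not carry over. Pictures are saved under pics/ and viewed, at most 12 in all, crops included, and the job is handed in when it is done.

Besides the shell and the picture viewer there is one more tool, called after "Emit:" as name(argument=value, ...) on one line, values as JSON. step_arm: Moves the arm, as the interface text tells. Its arguments: {"type":"object","properties":{"moves":{"type":"array","items":{"type":"object","properties":{"rx":{"type":"number"},"ry":{"type":"number"},"rz":{"type":"number"},"dx":{"type":"number"},"dy":{"type":"number"},"dz":{"type":"number"},"gripper":{"type":"number"}}}},"grip_force":{"type":"number"}},"required":["moves"]}

```bash
mkdir -p pics; python3 - <<'E'
from bench import r
import cv2,numpy as np
o=r.get_obs();print({k:np.round(v,3).tolist() for k,v in o.items()},r.tcp_to_tips)
for n in("scene","side","wrist"):
    cv2.imwrite(f"pics/{n}0.png",r.grab_frame(n));c=r.camera_info(n);R=cv2.Rodrigues(c["rvec"])[0];print(n,np.round(c["mtx"],1).tolist(),c["D"],np.round(-R.T@c["tvec"].ravel(),3),R.round(2).tolist())
E
```

```text
{'clock': 0.0, 'joints': [-1.225, 0.478, 0.022, 1.556, -0.012, 1.109, -0.083], 'qvel': [-0.0, 0.001, -0.001, 0.001, -0.0, -0.0, 0.001], 'tau': [0.0, -59.647, 1.608, -28.119, 0.013, 0.01, 0.0], 'tcp_pos': [0.296, 0.606, 0.252], 'orientation': [-0.707, -3.061, 0.003], 'contact_force': [0.145, 0.023, 0.219], 'moment': [-0.046, 0.043, -0.035], 'gripper_force': 0.0, 'grip_width': 0.085} 0.022
scene [[501.3, 0.0, 321.2], [0.0, 501.3, 233.0], [0.0, 0.0, 1.0]] [-0.11741283  0.          0.          0.          0.        ] [ 1.000e-03 -7.480e-01  1.287e+00] [[0.81, -0.58, -0.01], [-0.46, -0.63, -0.63], [0.36, 0.52, -0.78]]
side [[590.9, 0.0, 328.7], [0.0, 590.9, 241.1], [0.0, 0.0, 1.0]] [0.04845545 0.         0.         0.         0.        ] [0.078 1.403 0.841] [[-0.94, -0.33, -0.02], [-0.14, 0.43, -0.89], [0.31, -0.84, -0.45]]
wrist [[413.9, 0.0, 316.6], [0.0, 413.9, 235.8], [0.0, 0.0, 1.0]] [-0.09881214  0.          0.          0.          0.        ] [0.224 0.642 0.374] [[0.44, 0.9, -0.0], [0.85, -0.42, 0.31], [0.28, -0.14, -0.95]]
```

View pics/scene0.png

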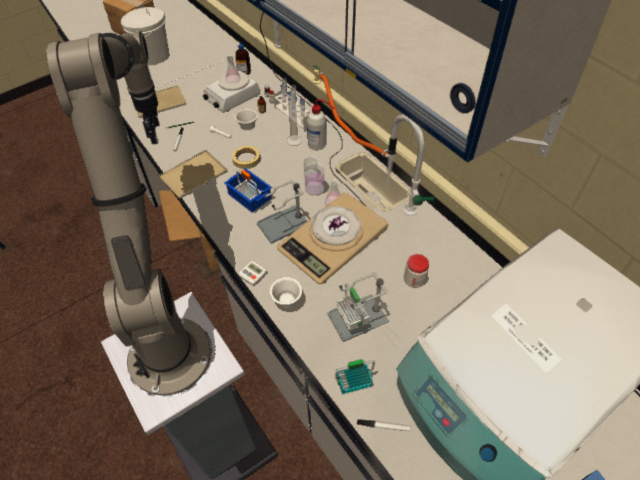

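View pics/side0.png

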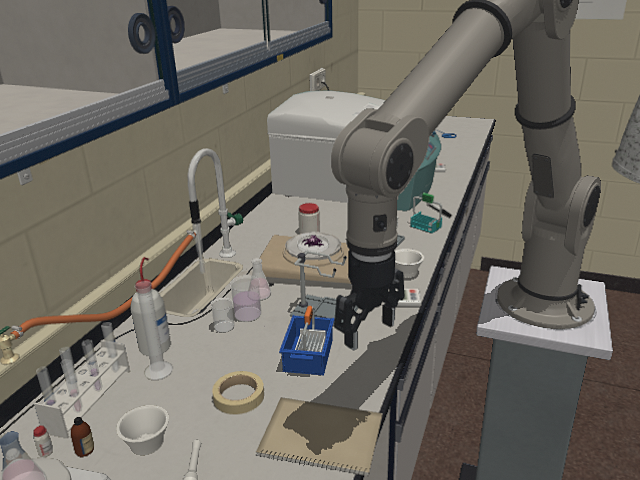

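The scene view shows the orange-gripped rack in the blue tank at (248,188) and the empty stand at (285,215). There are two green candidates. The one at (355,295) hangs on a grey stand. The one at (355,365) stands on the worktop with a turquoise frame, so it is the look-alike. The white-framed hanging rack fits the description. I'll confirm with an enlarged crop and take measurements.

```bash
cat >h.py <<'E'
from bench import r
import cv2,numpy as np
def ray(n,uv,c=None):
    c=c or r.camera_info(n);R=cv2.Rodrigues(c["rvec"])[0]
    p=cv2.undistortPoints(np.array(uv,float).reshape(-1,1,2),c["mtx"],c["D"])[:,0]
    d=np.c_[p,np.ones(len(p))]@R
    return -R.T@c["tvec"].ravel(),d
def onz(n,uv,z,c=None):
    o,d=ray(n,uv,c);return o+d*((z-o[2])/d[:,2])[:,None]
def tri(n1,u1,n2,u2):
    o1,d1=ray(n1,u1);o2,d2=ray(n2,u2);d1,d2=d1[0],d2[0]
    s=np.linalg.lstsq(np.c_[d1,-d2],o2-o1,rcond=None)[0];a=o1+s[0]*d1;b=o2+s[1]*d2
    return (a+b)/2,np.linalg.norm(a-b)
def blobs(im,lo,hi,amin=15):
    m=cv2.inRange(cv2.cvtColor(im,cv2.COLOR_BGR2HSV),lo,hi)
    k,l,s,c=cv2.connectedComponentsWithStats(m)
    return m,[(c[i].round(1).tolist(),s[i].tolist(),cv2.minAreaRect(np.argwhere(l==i)[:,::-1].astype(np.float32))) for i in range(1,k) if s[i][4]>amin]
E
python3 - <<'E'
from h import *
for n in("scene","side"):
    im=cv2.imread(f"pics/{n}0.png")
    for nm,lo,hi in(("orange",(5,170,120),(18,255,255)),("green",(45,120,60),(75,255,255)),("blue",(105,150,50),(125,255,255))):
        for c,s,b in blobs(im,lo,hi)[1]:
            print(n,nm,c,s,cv2.boxPoints(b).round(0).tolist() if nm=="blue" else "",onz(n,[c],.107 if nm=="orange" else .143)[0].round(3))
im=cv2.imread("pics/scene0.png")
a=cv2.resize(im[155:255,215:325],None,fx=3.6,fy=3.6,interpolation=cv2.INTER_CUBIC)
b=cv2.resize(im[265:400,310:410],None,fx=4,fy=4,interpolation=cv2.INTER_CUBIC)
o=np.zeros((540,800,3),np.uint8);o[:360,:396]=a;o[:,400:]=b
cv2.imwrite("pics/crop.png",o)
E
```

```text
scene orange [344.8, 118.1] [320, 75, 63, 78, 404]  [0.952 0.437 0.107]
scene orange [245.5, 173.4] [241, 170, 9, 9, 34]  [0.5   0.399 0.107]
scene green [423.4, 198.1] [417, 196, 16, 5, 44]  [ 0.879 -0.061  0.143]
scene green [353.9, 293.3] [351, 289, 7, 10, 27]  [ 0.487 -0.208  0.143]
scene green [355.3, 363.5] [349, 360, 14, 10, 71]  [ 0.365 -0.37   0.143]
scene blue [240.8, 46.1] [239, 43, 4, 7, 20] [[239.0, 43.0], [242.0, 43.0], [242.0, 49.0], [239.0, 49.0]] [0.869 1.073 0.143]
scene blue [248.9, 192.4] [225, 168, 46, 43, 664] [[221.0, 187.0], [240.0, 163.0], [276.0, 191.0], [257.0, 215.0]] [0.45  0.283 0.143]
scene blue [240.9, 177.8] [239, 174, 5, 8, 20] [[238.0, 175.0], [241.0, 173.0], [244.0, 180.0], [241.0, 181.0]] [0.462 0.355 0.143]
side orange [307.7, 314.0] [305, 306, 7, 18, 76]  [0.501 0.388 0.107]
side green [427.7, 197.2] [423, 193, 10, 10, 58]  [ 0.364 -0.268  0.143]
side green [237.3, 217.0] [233, 214, 8, 8, 24]  [0.854 0.037 0.143]
side blue [160.5, 41.9] [152, 0, 18, 90, 329] [[152.0, 0.0], [157.0, -1.0], [170.0, 89.0], [165.0, 90.0]] [ 3.003 -2.809  0.143]
side blue [329.6, 11.5] [329, 0, 2, 26, 42] [[329.0, 0.0], [330.0, 0.0], [330.0, 25.0], [329.0, 25.0]] [ 2.428 -5.221  0.143]
side blue [210.0, 82.0] [195, 76, 31, 13, 31] [[195.0, 88.0], [225.0, 75.0], [225.0, 76.0], [195.0, 89.0]] [ 1.86  -1.578  0.143]
side blue [447.6, 135.7] [442, 134, 14, 4, 34] [[442.0, 134.0], [455.0, 134.0], [455.0, 137.0], [442.0, 137.0]] [ 0.411 -0.92   0.143]
side blue [305.2, 348.1] [280, 315, 54, 60, 1806] [[278.0, 371.0], [283.0, 314.0], [333.0, 318.0], [328.0, 375.0]] [0.442 0.549 0.143]
side blue [159.5, 321.5] [158, 319, 4, 6, 18] [[158.0, 319.0], [161.0, 319.0], [161.0, 324.0], [158.0, 324.0]] [0.764 0.558 0.143]
side blue [309.9, 325.2] [307, 319, 5, 10, 23] [[307.0, 319.0], [311.0, 319.0], [311.0, 328.0], [307.0, 328.0]] [0.461 0.475 0.143]
```

View pics/crop.png

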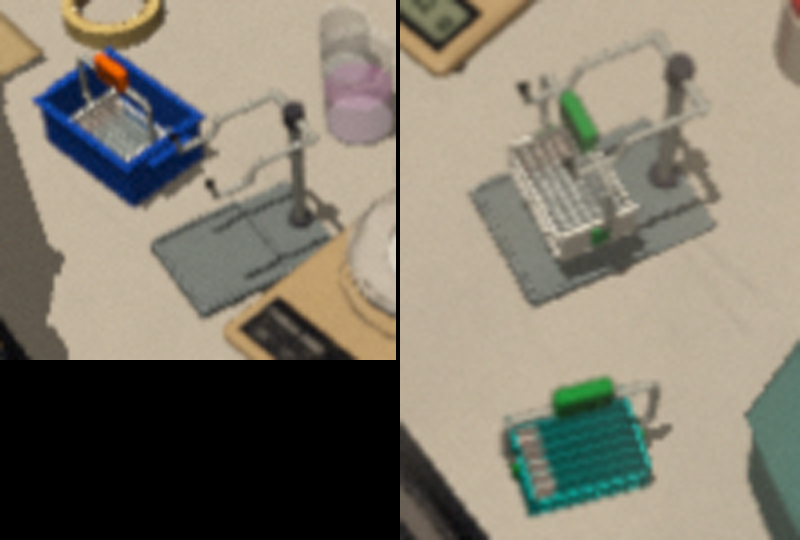

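The crop confirms it. Left panel: orange grip in the blue tank, with an empty stand beside it (beads at crop (172,142) and (212,187)). Right panel: white rack with a green grip hanging on its stand (beads at (523,90) and (572,163)). The turquoise rack below it stays untouched.

```bash
python3 - <<'E'
from h import *
s3=lambda x,y:(x/3.6+215,y/3.6+155)
s4=lambda x,y:((x-400)/4+310,y/4+265)
f=lambda t,l,z:print(t,onz("scene",l,z)[:,:2].round(3).tolist())
f("trayB L,bot,top,right",[s3(153,245),s3(205,313),s3(287,187),s3(340,232)],.004)
f("beadsB",[s3(172,142),s3(212,187)],.153)
f("postB base",[s3(300,220)],.006)
f("tank rim L,T,R,B",[s3(38,97),s3(108,50),s3(204,118),s3(137,165)],.06)
f("trayA",[s4(472,190),s4(535,303),s4(714,225)],.004)
f("beadsA",[s4(523,90),s4(572,163)],.153)
f("postA base",[s4(665,180)],.006)
f("greengrip ends top",[s4(565,95),s4(592,145)],.155)
f("orangegrip ends top",[s3(97,57),s3(127,78)],.12)
print(tri("scene",[(245.5,173.4)],"side",[(307.7,314)]))
E
```

```text
trayB L,bot,top,right [[0.455, 0.267], [0.452, 0.17], [0.597, 0.254], [0.606, 0.177]]
beadsB [[0.477, 0.24], [0.477, 0.175]]
postB base [[0.583, 0.21]]
tank rim L,T,R,B [[0.442, 0.45], [0.53, 0.466], [0.557, 0.33], [0.474, 0.316]]
trayA [[0.444, -0.15], [0.425, -0.25], [0.568, -0.277]]
beadsA [[0.465, -0.177], [0.457, -0.241]]
postA base [[0.562, -0.228]]
greengrip ends top [[0.485, -0.198], [0.475, -0.239]]
orangegrip ends top [[0.491, 0.405], [0.5, 0.364]]
(array([0.49823249, 0.39474538, 0.11179001]), np.float64(0.0003777730902295075))
```

Emit:
step_arm(moves=[{"rz":10.3},{"rz":10.3},{"rz":10.3},{"rz":10.3},{"rz":10.3},{"dx":-32,"dy":19},{"dx":-32,"dy":19},{"dx":-32,"dy":19},{"dx":-32,"dy":19},{"dx":-32,"dy":19},{"dx":-32,"dy":19},{"dx":-32,"dy":19},{"dx":-30,"dy":19},{}], grip_force=40)

```text
invalid input at $.moves[0]: expected keys rx, ry, rz, dx, dy, dz, gripper
```

```bash
cat >>h.py <<'E'
from scipy.spatial.transform import Rotation as Ro
def plan(xyz,yaw):
    "grasp point target, yaw(deg) of rack x = tool y; prints tool-frame deltas; rotation first, then shift"
    o=r.get_obs();M=Ro.from_rotvec(o["orientation"]).as_matrix()
    a=np.degrees(np.arctan2(M[1,1],M[0,1]));d=(a-yaw+90)%180-90
    g=o["tcp_pos"]+.003*M[:,2]
    M2=M@Ro.from_rotvec([0,0,np.radians(d)]).as_matrix()
    print("rz",d.round(2),"shift mm",((np.array(xyz)-g)@M2*1000).round(1),"tilt",(M[:,2]).round(3),"t",o["clock"])
def snap(n,f):
    c=r.camera_info(n);im=r.grab_frame(n);cv2.imwrite(f"pics/{f}.png",im);return im,c
E
python3 - <<'E'
from h import *
im,c=snap("wrist","w1")
for nm,lo,hi,z in(("orange",(5,170,100),(18,255,255),.121),("blue",(105,130,40),(125,255,255),.06)):
    for ce,s,b in blobs(im,lo,hi,200)[1]:
        bp=cv2.boxPoints(b);print(nm,ce,s,bp.round(0).tolist(),onz("wrist",bp,z,c)[:,:2].round(4).tolist())
plan((.499,.392,.25),12.5)
E
```

```text
blue [227.9, 417.7] [179, 374, 115, 69, 2246] [[179.0, 417.0], [246.0, 372.0], [293.0, 442.0], [226.0, 487.0]] [[0.4235, 0.3957], [0.4051, 0.482], [0.4983, 0.482], [0.5253, 0.3877]]
rz 51.5 shift mm [-2.533e+02  1.520e+02 -2.000e-01] tilt [-0.    -0.001 -1.   ] t 0.2
```

View pics/w1.png

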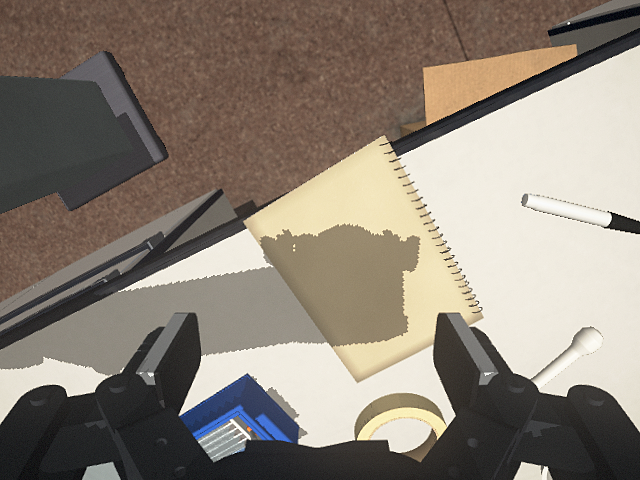

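The wrist view was taken before any move, because the call was refused. It shows only the tank corner at (240,410), so I'll repeat with all keys.

Emit:
step_arm(moves=[{"rx":0,"ry":0,"rz":10.3,"dx":0,"dy":0,"dz":0,"gripper":1},{"rx":0,"ry":0,"rz":10.3,"dx":0,"dy":0,"dz":0,"gripper":1},{"rx":0,"ry":0,"rz":10.3,"dx":0,"dy":0,"dz":0,"gripper":1},{"rx":0,"ry":0,"rz":10.3,"dx":0,"dy":0,"dz":0,"gripper":1},{"rx":0,"ry":0,"rz":10.3,"dx":0,"dy":0,"dz":0,"gripper":1},{"rx":0,"ry":0,"rz":0,"dx":-36,"dy":22,"dz":0,"gripper":1},{"rx":0,"ry":0,"rz":0,"dx":-36,"dy":22,"dz":0,"gripper":1},{"rx":0,"ry":0,"rz":0,"dx":-36,"dy":22,"dz":0,"gripper":1},{"rx":0,"ry":0,"rz":0,"dx":-36,"dy":22,"dz":0,"gripper":1},{"rx":0,"ry":0,"rz":0,"dx":-36,"dy":22,"dz":0,"gripper":1},{"rx":0,"ry":0,"rz":0,"dx":-36,"dy":22,"dz":0,"gripper":1},{"rx":0,"ry":0,"rz":0,"dx":-36,"dy":20,"dz":0,"gripper":1},{"rx":0,"ry":0,"rz":0,"dx":0,"dy":0,"dz":0,"gripper":1}], grip_force=40)

```text
clock: 1.82
tcp_pos: [0.5019, 0.3893, 0.2534]
orientation: [1.974, 2.441, -0.001]
contact_force: [-0.4, 0.4, 0.5]
grip_width: 0.0854
gripper_force: 0.0
```

```bash
python3 - <<'E'
from h import *
im,c=snap("wrist","w2")
for nm,lo,hi,z in(("orange",(3,150,60),(18,255,255),.121),("blue",(105,130,40),(125,255,255),.06)):
    for ce,s,b in blobs(im,lo,hi,100)[1]:
        bp=cv2.boxPoints(b);print(nm,ce,s,bp.round(0).tolist(),onz("wrist",bp,z,c)[:,:2].round(4).tolist())
plan((.499,.392,.25),12.5)
E
```

```text
orange [308.3, 218.7] [299, 187, 19, 64, 1073] [[299.0, 250.0], [300.0, 187.0], [318.0, 187.0], [316.0, 250.0]] [[0.4933, 0.3746], [0.4862, 0.4157], [0.4971, 0.4177], [0.5048, 0.3767]]
blue [320.0, 176.3] [248, 93, 135, 192, 12164] [[248.0, 93.0], [382.0, 93.0], [382.0, 284.0], [248.0, 284.0]] [[0.4352, 0.4634], [0.5307, 0.4838], [0.5695, 0.3367], [0.4599, 0.3132]]
rz -0.21 shift mm [ 0.4 -1.   0.3] tilt [ 0.    -0.001 -1.   ] t 1.875
```

View pics/w2.png

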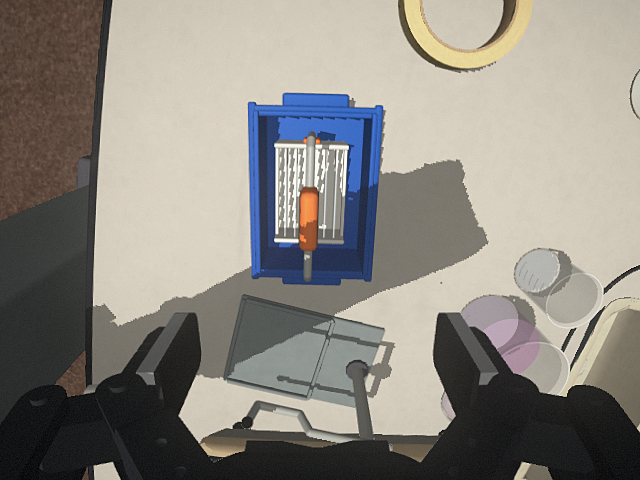

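The wrist view shows the orange grip centred at (308,219), the tank rim corners near (248,103), (383,106), (371,281) and (252,279), and stand B's tray at (246,296)–(384,328). Next is a look over stand B.

Emit:
step_arm(moves=[{"rx":0,"ry":0,"rz":0,"dx":-36,"dy":-8,"dz":0,"gripper":1},{"rx":0,"ry":0,"rz":0,"dx":-36,"dy":-8,"dz":0,"gripper":1},{"rx":0,"ry":0,"rz":0,"dx":-36,"dy":-8,"dz":0,"gripper":1},{"rx":0,"ry":0,"rz":0,"dx":-36,"dy":0,"dz":0,"gripper":1},{"rx":0,"ry":0,"rz":0,"dx":-36,"dy":0,"dz":0,"gripper":1},{"rx":0,"ry":0,"rz":0,"dx":0,"dy":0,"dz":0,"gripper":1}])

```text
clock: 2.62
tcp_pos: [0.5145, 0.2107, 0.2534]
orientation: [1.97, 2.447, -0.0]
contact_force: [1.5, -0.1, -0.2]
grip_width: 0.0853
gripper_force: 0.0
```

```bash
python3 - <<'E'
from h import *
im,c=snap("wrist","w3"); np.save("c3.npy",np.r_[c["rvec"].ravel(),c["tvec"].ravel()])
print(r.get_obs()["tcp_pos"])
E
```

```text
[0.51407304 0.21286425 0.25340244]
```

View pics/w3.png

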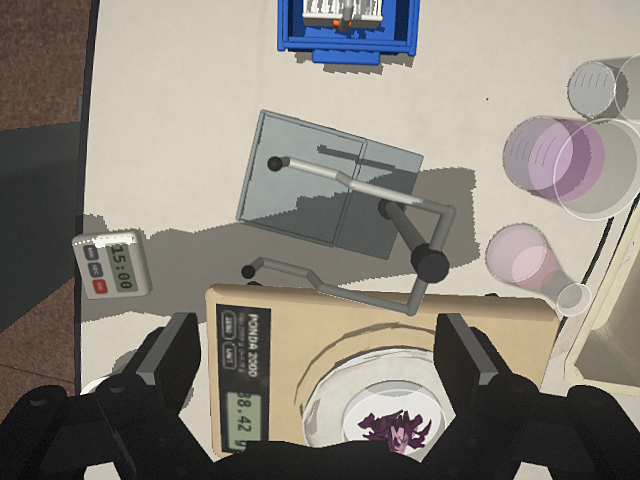

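The picture shows stand B's beads at (275,163) and (248,272), tray corners at (262,110), (424,156), (388,258) and (238,221), and the post base at (388,207). The balance dish lies beside it, near (395,400).

```bash
python3 - <<'E'
from h import *
c=r.camera_info("wrist");p=lambda t,l,z:print(t,onz("wrist",l,z,c)[:,:2].round(4).tolist())
a=lambda v:np.degrees(np.arctan2(v[1],v[0])).round(1)
b=onz("wrist",[(275,163),(248,272)],.153,c);d=b[0]-b[1]
print("beads",b.round(4).tolist(),"sep",np.hypot(*d[:2]),"yaw",a(d)-90,"mid",b.mean(0))
t=onz("wrist",[(262,110),(424,156),(388,258),(238,221)],.003,c);print("tray",t.round(4).tolist(),[a(t[1]-t[0]),a(t[2]-t[3]),a(t[0]-t[3])-90,a(t[1]-t[2])-90],t.mean(0))
p("post",[(386,208)],.004)
p("bends",[(343,180),(308,272)],.145)
p("post top .19 .21 .23",[(430,264)],.19);p("",[(430,264)],.21);p("",[(430,264)],.23)
# tank from w2: camera was at same orientation
E
```

```text
beads [[0.4819, 0.2558, 0.153], [0.4783, 0.1903, 0.153]] sep 0.06566222633322553 yaw -3.200000000000003 mid [0.48010703 0.22306064 0.153     ]
tray [[0.4519, 0.2746, 0.003], [0.6009, 0.267, 0.003], [0.5952, 0.1654, 0.003], [0.4479, 0.1709, 0.003]] [np.float64(-2.9), np.float64(-2.1), np.float64(-2.200000000000003), np.float64(-3.200000000000003)] [0.52399537 0.21946716 0.003     ]
post [[0.5798, 0.2132]]
bends [[0.5204, 0.2534], [0.513, 0.1945]]
post top .19 .21 .23 [[0.5667, 0.2303]]
 [[0.5591, 0.237]]
 [[0.5516, 0.2436]]
```

```bash
python3 - <<'E'
from h import *
plan((.4955,.396,.109),10.2)
E
```

```text
rz 2.27 shift mm [183.4  14.2 141.5] tilt [-0.     0.001 -1.   ] t 2.675
```

Emit:
step_arm(moves=[{"rx":0,"ry":0,"rz":2.3,"dx":0,"dy":0,"dz":0,"gripper":1},{"rx":0,"ry":0,"rz":0,"dx":37,"dy":3,"dz":0,"gripper":1},{"rx":0,"ry":0,"rz":0,"dx":37,"dy":3,"dz":0,"gripper":1},{"rx":0,"ry":0,"rz":0,"dx":37,"dy":3,"dz":10,"gripper":1},{"rx":0,"ry":0,"rz":0,"dx":37,"dy":3,"dz":20,"gripper":1},{"rx":0,"ry":0,"rz":0,"dx":35,"dy":2,"dz":20,"gripper":1},{"rx":0,"ry":0,"rz":0,"dx":0,"dy":0,"dz":15,"gripper":1},{"rx":0,"ry":0,"rz":0,"dx":0,"dy":0,"dz":0,"gripper":1}])

```text
clock: 3.68
tcp_pos: [0.4941, 0.3956, 0.1867]
orientation: [-2.012, -2.412, 0.005]
contact_force: [-0.1, -1.0, -0.1]
grip_width: 0.0855
gripper_force: 0.0
```

```bash
python3 - <<'E'
from h import *
im,c=snap("wrist","w4")
for ce,s,b in blobs(im,(3,150,60),(18,255,255),100)[1]:
    bp=cv2.boxPoints(b);w=onz("wrist",bp,.121,c)[:,:2];print(ce,s,w.round(4).tolist(),w.mean(0))
for ce,s,b in blobs(im,(105,130,40),(125,255,255),800)[1]: print(ce,s)
plan((.4955,.396,.109),10.2)
E
```

```text
[319.4, 269.2] [308, 227, 24, 84, 1878] [[0.4935, 0.3747], [0.4859, 0.418], [0.4966, 0.42], [0.505, 0.3768]] [0.49524472 0.39736555]
[329.5, 208.4] [239, 106, 169, 229, 18560]
rz 0.02 shift mm [ 1.   0.5 75.9] tilt [-0.001 -0.001 -1.   ] t 3.725
```

Emit:
step_arm(moves=[{"rx":0,"ry":0,"rz":0,"dx":0.5,"dy":0,"dz":20,"gripper":1},{"rx":0,"ry":0,"rz":0,"dx":0.5,"dy":0,"dz":20,"gripper":1},{"rx":0,"ry":0,"rz":0,"dx":0,"dy":0,"dz":20,"gripper":1},{"rx":0,"ry":0,"rz":0,"dx":0,"dy":0,"dz":16,"gripper":1},{"rx":0,"ry":0,"rz":0,"dx":0,"dy":0,"dz":0,"gripper":1},{"rx":0,"ry":0,"rz":0,"dx":0,"dy":0,"dz":0,"gripper":-1},{"rx":0,"ry":0,"rz":0,"dx":0,"dy":0,"dz":0,"gripper":-1},{"rx":0,"ry":0,"rz":0,"dx":0,"dy":0,"dz":0,"gripper":-1},{"rx":0,"ry":0,"rz":0,"dx":0,"dy":0,"dz":0,"gripper":-1},{"rx":0,"ry":0,"rz":0,"dx":0,"dy":0,"dz":0,"gripper":-1},{"rx":0,"ry":0,"rz":0,"dx":0,"dy":0,"dz":0,"gripper":-1}], grip_force=40)

```text
clock: 5.1
tcp_pos: [0.4955, 0.3964, 0.1127]
orientation: [-2.015, -2.41, -0.001]
contact_force: [-1.7, -0.5, 4.5]
grip_width: 0.0115
gripper_force: 40.3
```

Emit:
step_arm(moves=[{"rx":0,"ry":0,"rz":0,"dx":0,"dy":0,"dz":-8,"gripper":-1},{"rx":0,"ry":0,"rz":0,"dx":0,"dy":0,"dz":-18,"gripper":-1},{"rx":0,"ry":0,"rz":0,"dx":0,"dy":0,"dz":-22,"gripper":-1},{"rx":0,"ry":0,"rz":0,"dx":0,"dy":0,"dz":-22,"gripper":-1},{"rx":0,"ry":0,"rz":0,"dx":0,"dy":0,"dz":-22,"gripper":-1},{"rx":0,"ry":0,"rz":0,"dx":0,"dy":0,"dz":-14,"gripper":-1},{"rx":0,"ry":0,"rz":0,"dx":0,"dy":0,"dz":0,"gripper":-1}])

```text
clock: 5.98
tcp_pos: [0.4961, 0.3966, 0.2198]
orientation: [2.015, 2.41, 0.004]
contact_force: [-0.6, 0.1, -2.4]
grip_width: 0.0115
gripper_force: 39.5
```

```bash
python3 - <<'E'
from h import *
print(r.get_obs()["grip_width"],r.get_obs()["contact_force"])
plan((.43,.395,.222),10.2)
plan((.42,.2255,.222),-2.7)
E
```

```text
0.0114863114755818 [-0.56400151  0.05957641 -2.3782585 ]
rz -0.01 shift mm [ 10.2 -65.4  -5.3] tilt [ 0.002  0.002 -1.   ] t 5.975
rz 12.89 shift mm [-174.5  -68.    -5.7] tilt [ 0.002  0.002 -1.   ] t 5.975
```

Emit:
step_arm(moves=[{"rx":0,"ry":0,"rz":0,"dx":3,"dy":-20,"dz":-1,"gripper":-1},{"rx":0,"ry":0,"rz":0,"dx":4,"dy":-23,"dz":-1,"gripper":-1},{"rx":0,"ry":0,"rz":0,"dx":3,"dy":-22,"dz":-1,"gripper":-1},{"rx":0,"ry":0,"rz":6.5,"dx":0,"dy":0,"dz":0,"gripper":-1},{"rx":0,"ry":0,"rz":6.4,"dx":0,"dy":0,"dz":0,"gripper":-1},{"rx":0,"ry":0,"rz":0,"dx":-20,"dy":0,"dz":0,"gripper":-1},{"rx":0,"ry":0,"rz":0,"dx":-30,"dy":0,"dz":0,"gripper":-1},{"rx":0,"ry":0,"rz":0,"dx":-30,"dy":-1,"dz":0,"gripper":-1},{"rx":0,"ry":0,"rz":0,"dx":-30,"dy":0,"dz":0,"gripper":-1},{"rx":0,"ry":0,"rz":0,"dx":-30,"dy":-1,"dz":0,"gripper":-1},{"rx":0,"ry":0,"rz":0,"dx":-30,"dy":0,"dz":0,"gripper":-1},{"rx":0,"ry":0,"rz":0,"dx":0,"dy":0,"dz":0,"gripper":-1}])

```text
clock: 7.48
tcp_pos: [0.4192, 0.2207, 0.2208]
orientation: [-2.276, -2.165, 0.003]
contact_force: [0.0, 0.3, -0.7]
grip_width: 0.0117
gripper_force: 39.5
```

```bash
python3 - <<'E'
from h import *
plan((.42,.2255,.175),-2.7)
plan((.499,.2215,.175),-2.7)
im,c=snap("wrist","w5"); print(np.round(onz("wrist",[(0,0)],.1,c),2))
s=cv2.imread("pics/w5.png");S=r.grab_frame("scene")[140:260,200:330]
o=np.zeros((600,800,3),np.uint8);o[:360,:480]=cv2.resize(s,(480,360));o[:300,480:]=cv2.resize(S,(320,300));
D=r.grab_frame("side")[220:360,230:430];o[360:,480:]=cv2.resize(D,(320,240))
cv2.imwrite("pics/m5.png",o)
E
```

```text
rz -0.16 shift mm [ 4.9  0.6 42.8] tilt [-0.002 -0.001 -1.   ] t 7.475
rz -0.16 shift mm [ 4.6 79.7 42.7] tilt [-0.002 -0.001 -1.   ] t 7.475
[[0.24 0.37 0.1 ]]
```

View pics/m5.png

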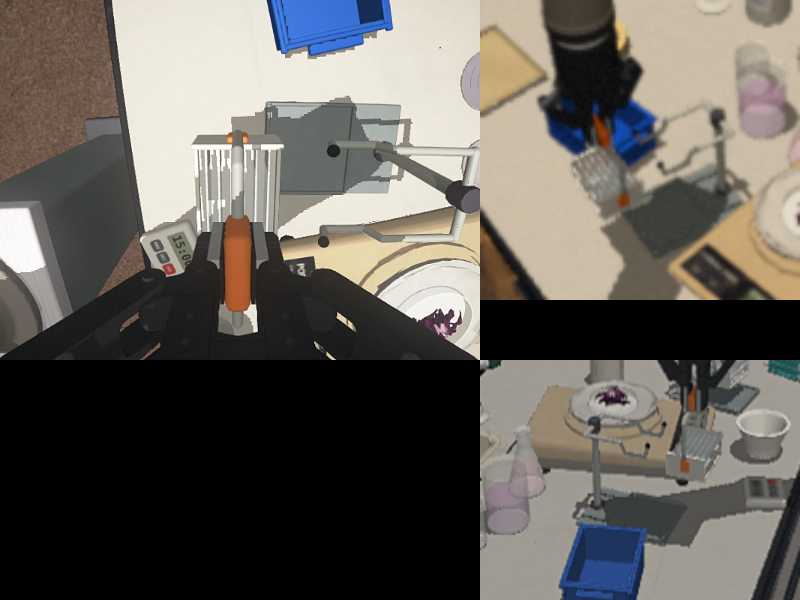

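The montage shows the rack upright in the fingers. In the wrist view, stand B's beads are at about (445,200) and (431,321) in full-size pixels, to the right of and clear of the rack. The tank is empty.

```bash
python3 - <<'E'
from h import *
im=cv2.imread("pics/w5.png");c=r.camera_info("wrist")
q=[]
for (u,v) in((445,200),(431,321)):
    g=cv2.cvtColor(im[v-9:v+10,u-11:u+12],cv2.COLOR_BGR2GRAY);y,x=np.nonzero(g<60);q.append((u-11+x.mean(),v-9+y.mean()));print(q[-1],len(x))
b=onz("wrist",q,.153,c);d=b[0]-b[1];print(b.round(4),np.hypot(*d[:2]),np.degrees(np.arctan2(-d[0],d[1])))
th=np.radians(-2.7);print("hook",b.mean(0)[:2]+.02*np.array([np.cos(th),np.sin(th)]))
E
```

```text
(np.float64(444.16450216450215), np.float64(200.8095238095238)) 231
(np.float64(430.69879518072287), np.float64(322.06626506024094)) 166
[[0.4817 0.2579 0.153 ]
 [0.4781 0.193  0.153 ]] 0.06507245491215213 -3.17260637564296
hook [0.49987585 0.22450134]
```

Emit:
step_arm(moves=[{"rx":0,"ry":0,"rz":0,"dx":6,"dy":0,"dz":10,"gripper":-1},{"rx":0,"ry":0,"rz":0,"dx":0,"dy":0,"dz":16,"gripper":-1},{"rx":0,"ry":0,"rz":0,"dx":0,"dy":0,"dz":15,"gripper":-1},{"rx":0,"ry":0,"rz":0,"dx":0,"dy":8,"dz":0,"gripper":-1},{"rx":0,"ry":0,"rz":0,"dx":0,"dy":16,"dz":0,"gripper":-1},{"rx":0,"ry":0,"rz":0,"dx":0,"dy":16,"dz":0,"gripper":-1},{"rx":0,"ry":0,"rz":0,"dx":0,"dy":16,"dz":0,"gripper":-1},{"rx":0,"ry":0,"rz":0,"dx":0,"dy":16,"dz":0,"gripper":-1},{"rx":0,"ry":0,"rz":0,"dx":0,"dy":8,"dz":0,"gripper":-1},{"rx":0,"ry":0,"rz":0,"dx":0,"dy":0,"dz":0,"gripper":-1},{"rx":0,"ry":0,"rz":0,"dx":0,"dy":0,"dz":0,"gripper":-1}])

```text
clock: 9.0
tcp_pos: [0.4994, 0.2271, 0.1801]
orientation: [-2.272, -2.169, 0.001]
contact_force: [-0.3, -0.7, -0.6]
grip_width: 0.0114
gripper_force: 39.6
```

```bash
python3 - <<'E'
from h import *
plan((.4995,.223,.1457),-2.7)
E
```

```text
rz 0.02 shift mm [-4.1  0.3 31.4] tilt [-0.001 -0.    -1.   ] t 9.0
```

Emit:
step_arm(moves=[{"rx":0,"ry":0,"rz":0,"dx":-3,"dy":0,"dz":0,"gripper":-1},{"rx":0,"ry":0,"rz":0,"dx":0,"dy":0,"dz":7,"gripper":-1},{"rx":0,"ry":0,"rz":0,"dx":0,"dy":0,"dz":8,"gripper":-1},{"rx":0,"ry":0,"rz":0,"dx":0,"dy":0,"dz":7,"gripper":-1},{"rx":0,"ry":0,"rz":0,"dx":0,"dy":0,"dz":4,"gripper":-1},{"rx":0,"ry":0,"rz":0,"dx":0,"dy":0,"dz":2,"gripper":-1},{"rx":0,"ry":0,"rz":0,"dx":0,"dy":0,"dz":2,"gripper":-1},{"rx":0,"ry":0,"rz":0,"dx":0,"dy":0,"dz":1,"gripper":-1},{"rx":0,"ry":0,"rz":0,"dx":0,"dy":0,"dz":0,"gripper":-1}])

```text
clock: 10.12
tcp_pos: [0.4999, 0.2241, 0.1493]
orientation: [-2.273, -2.168, -0.0]
contact_force: [-0.8, -0.2, -1.0]
grip_width: 0.0112
gripper_force: 39.5
```

Emit:
step_arm(moves=[{"rx":0,"ry":0,"rz":0,"dx":0,"dy":0,"dz":1,"gripper":-1},{"rx":0,"ry":0,"rz":0,"dx":0,"dy":0,"dz":1,"gripper":-1},{"rx":0,"ry":0,"rz":0,"dx":0,"dy":0,"dz":0,"gripper":-1}])

```text
clock: 10.5
tcp_pos: [0.5001, 0.2242, 0.1481]
orientation: [-2.273, -2.168, -0.001]
contact_force: [-3.1, -0.6, 5.8]
grip_width: 0.0118
gripper_force: 40.9
```

```bash
python3 - <<'E'
from h import *
plan((.4995,.223,.1457),-2.7)
a=r.grab_frame("scene")[150:250,220:320];b=r.grab_frame("side")[250:350,240:360];w=r.grab_frame("wrist")
o=np.zeros((600,800,3),np.uint8);o[:300,:400]=cv2.resize(w,(400,300));o[:300,400:700]=cv2.resize(a,(300,300));o[300:,:360]=cv2.resize(b,(360,300))
cv2.imwrite("pics/m6.png",o);print(r.get_obs()["contact_force"],r.get_obs()["moment"])
E
```

```text
rz -0.01 shift mm [-1.2 -0.5 -0.6] tilt [ 0.     0.001 -1.   ] t 10.5
[-2.41229297 -1.11311435  5.71868795] [-0.18366721  0.45285337 -0.03691241]
```

View pics/m6.png

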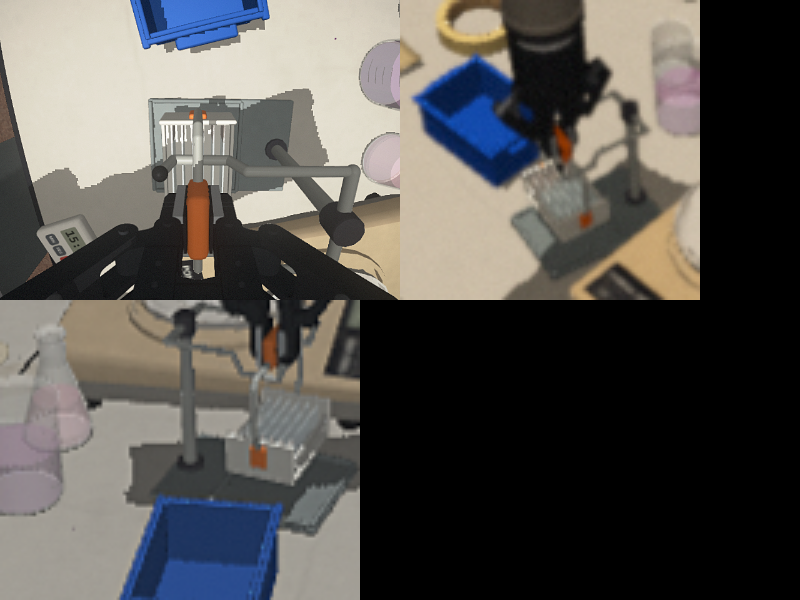

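In the wrist view, the bar lies in the prong U between the bead (160,172) and the bend (235,160). About 6 N upward says it is seated, so I'll let go and rise.

Emit:
step_arm(moves=[{"rx":0,"ry":0,"rz":0,"dx":0,"dy":0,"dz":0,"gripper":-0.5},{"rx":0,"ry":0,"rz":0,"dx":0,"dy":0,"dz":0,"gripper":-0.3},{"rx":0,"ry":0,"rz":0,"dx":0,"dy":0,"dz":0,"gripper":0},{"rx":0,"ry":0,"rz":0,"dx":0,"dy":0,"dz":0,"gripper":0},{"rx":0,"ry":0,"rz":0,"dx":0,"dy":0,"dz":0,"gripper":0},{"rx":0,"ry":0,"rz":0,"dx":0,"dy":0,"dz":-10,"gripper":0},{"rx":0,"ry":0,"rz":0,"dx":0,"dy":0,"dz":-25,"gripper":0},{"rx":0,"ry":0,"rz":0,"dx":0,"dy":0,"dz":-35,"gripper":0},{"rx":0,"ry":0,"rz":0,"dx":0,"dy":0,"dz":-35,"gripper":1},{"rx":0,"ry":0,"rz":0,"dx":0,"dy":0,"dz":0,"gripper":1}])

```text
clock: 11.9
tcp_pos: [0.5016, 0.2247, 0.2557]
orientation: [2.273, 2.168, 0.01]
contact_force: [0.6, -0.6, -0.1]
grip_width: 0.077
gripper_force: 0.0
```

```bash
python3 - <<'E'
from h import *
print(r.get_obs()["tcp_pos"])
plan((.480,-.2185,.25),-9.5)
im,c=snap("wrist","w7")
for ce,s,b in blobs(im,(3,150,60),(18,255,255),150)[1]:
    bp=cv2.boxPoints(b);w=onz("wrist",bp,.157,c)[:,:2];print(ce,s,w.round(4).tolist(),w.mean(0))
E
```

```text
[0.5015806  0.22468731 0.25571358]
rz 6.78 shift mm [-440.7   51.8    1. ] tilt [ 0.005  0.004 -1.   ] t 11.9
[313.2, 249.5] [303, 214, 21, 72, 1408] [[0.4956, 0.2464], [0.5066, 0.2459], [0.5048, 0.2031], [0.4932, 0.2037]] [0.50006367 0.22477929]
```

Orange rack hangs level at (0.500, 0.225). On to the green rack, passing over the balance at z 0.25.

Emit:
step_arm(moves=[{"rx":0,"ry":0,"rz":6.8,"dx":0,"dy":0,"dz":0,"gripper":1},{"rx":0,"ry":0,"rz":0,"dx":-25,"dy":4,"dz":0,"gripper":1},{"rx":0,"ry":0,"rz":0,"dx":-38,"dy":4,"dz":0,"gripper":1},{"rx":0,"ry":0,"rz":0,"dx":-38,"dy":4,"dz":0,"gripper":1},{"rx":0,"ry":0,"rz":0,"dx":-38,"dy":4,"dz":0,"gripper":1},{"rx":0,"ry":0,"rz":0,"dx":-38,"dy":4,"dz":0,"gripper":1},{"rx":0,"ry":0,"rz":0,"dx":-38,"dy":4,"dz":0,"gripper":1},{"rx":0,"ry":0,"rz":0,"dx":-38,"dy":4,"dz":0,"gripper":1},{"rx":0,"ry":0,"rz":0,"dx":-38,"dy":4,"dz":0,"gripper":1},{"rx":0,"ry":0,"rz":0,"dx":-38,"dy":4,"dz":0,"gripper":1},{"rx":0,"ry":0,"rz":0,"dx":-38,"dy":4,"dz":0,"gripper":1},{"rx":0,"ry":0,"rz":0,"dx":-38,"dy":4,"dz":0,"gripper":1},{"rx":0,"ry":0,"rz":0,"dx":-36,"dy":4,"dz":0,"gripper":1},{"rx":0,"ry":0,"rz":0,"dx":0,"dy":0,"dz":0,"gripper":1},{"rx":0,"ry":0,"rz":0,"dx":0,"dy":0,"dz":0,"gripper":1}])

```text
clock: 13.82
tcp_pos: [0.474, -0.218, 0.2515]
orientation: [-2.396, -2.029, 0.001]
contact_force: [0.3, -0.3, -0.3]
grip_width: 0.0855
gripper_force: 0.0
```

```bash
python3 - <<'E'
from h import *
print(r.get_obs()["tcp_pos"])
im,c=snap("wrist","w8")
for ce,s,b in blobs(im,(45,100,40),(80,255,255),150)[1]:
    bp=cv2.boxPoints(b);w=onz("wrist",bp,.157,c)[:,:2];print(ce,s,w.round(4).tolist(),w.mean(0))
plan((.480,-.2185,.145),-9.5)
E
```

```text
[ 0.47404846 -0.21802867  0.25153775]
[332.6, 230.1] [321, 198, 23, 74, 1153] [[0.4736, -0.2289], [0.4823, -0.1875], [0.4933, -0.1899], [0.4853, -0.2314]] [ 0.48364175 -0.20940929]
[224.8, 408.4] [200, 389, 53, 36, 1119] [[0.3772, -0.3209], [0.3875, -0.297], [0.4173, -0.3081], [0.408, -0.3325]] [ 0.39749713 -0.31462672]
rz 0.08 shift mm [ -0.    5.9 103.6] tilt [-0.001  0.001 -1.   ] t 13.875
```

View pics/w8.png

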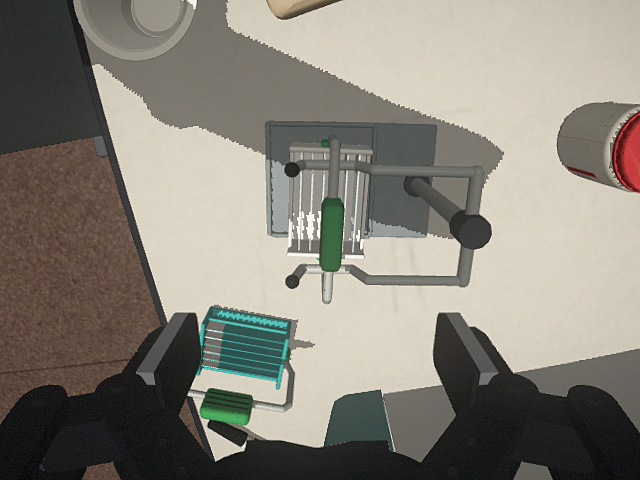

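The green grip is at (333,230) on the white rack, hanging on stand A with beads at (292,170) and (292,281). The turquoise rack stands apart at (245,345), so the right rack is targeted.

```bash
python3 - <<'E'
from h import *
plan((.4837,-.2098,.145),-11)
E
```

```text
rz 1.58 shift mm [  9.4   7.9 103.6] tilt [-0.001  0.001 -1.   ] t 13.875
```

Emit:
step_arm(moves=[{"rx":0,"ry":0,"rz":1.6,"dx":0,"dy":0,"dz":0,"gripper":1},{"rx":0,"ry":0,"rz":0,"dx":9.5,"dy":8,"dz":15,"gripper":1},{"rx":0,"ry":0,"rz":0,"dx":0,"dy":0,"dz":24,"gripper":1},{"rx":0,"ry":0,"rz":0,"dx":0,"dy":0,"dz":24,"gripper":1},{"rx":0,"ry":0,"rz":0,"dx":0,"dy":0,"dz":24,"gripper":1},{"rx":0,"ry":0,"rz":0,"dx":0,"dy":0,"dz":16,"gripper":1},{"rx":0,"ry":0,"rz":0,"dx":0,"dy":0,"dz":0,"gripper":1},{"rx":0,"ry":0,"rz":0,"dx":0,"dy":0,"dz":0,"gripper":1}])

```text
clock: 14.88
tcp_pos: [0.4846, -0.2111, 0.1498]
orientation: [2.425, 1.996, 0.001]
contact_force: [0.0, 0.4, 1.1]
grip_width: 0.0857
gripper_force: 0.0
```

```bash
python3 - <<'E'
from h import *
print(r.get_obs()["contact_force"])
plan((.4837,-.2098,.145),-11)
E
```

```text
[6.05150579e-04 3.64207210e-01 1.05806969e+00]
rz -0.1 shift mm [ 1.1 -1.2  1.8] tilt [ 0.001 -0.    -1.   ] t 14.875
```

Emit:
step_arm(moves=[{"rx":0,"ry":0,"rz":0,"dx":1,"dy":-1,"dz":2,"gripper":1},{"rx":0,"ry":0,"rz":0,"dx":0,"dy":0,"dz":0,"gripper":-1},{"rx":0,"ry":0,"rz":0,"dx":0,"dy":0,"dz":0,"gripper":-1},{"rx":0,"ry":0,"rz":0,"dx":0,"dy":0,"dz":0,"gripper":-1},{"rx":0,"ry":0,"rz":0,"dx":0,"dy":0,"dz":0,"gripper":-1},{"rx":0,"ry":0,"rz":0,"dx":0,"dy":0,"dz":0,"gripper":-1},{"rx":0,"ry":0,"rz":0,"dx":0,"dy":0,"dz":0,"gripper":-1}], grip_force=40)

```text
clock: 15.75
tcp_pos: [0.4834, -0.2099, 0.1474]
orientation: [2.426, 1.996, 0.0]
contact_force: [-0.2, 0.2, 2.3]
grip_width: 0.0112
gripper_force: 42.5
```

Emit:
step_arm(moves=[{"rx":0,"ry":0,"rz":0,"dx":0,"dy":0,"dz":-5,"gripper":-1},{"rx":0,"ry":0,"rz":0,"dx":0,"dy":0,"dz":-8,"gripper":-1},{"rx":0,"ry":0,"rz":0,"dx":0,"dy":0,"dz":-9,"gripper":-1},{"rx":0,"ry":0,"rz":0,"dx":0,"dy":0,"dz":-6,"gripper":-1},{"rx":0,"ry":0,"rz":0,"dx":0,"dy":0,"dz":0,"gripper":-1},{"rx":0,"ry":0,"rz":0,"dx":0,"dy":0,"dz":0,"gripper":-1}])

```text
clock: 16.5
tcp_pos: [0.4832, -0.2097, 0.1752]
orientation: [-2.426, -1.996, 0.0]
contact_force: [-0.2, -0.5, -2.5]
grip_width: 0.0118
gripper_force: 42.0
```

Emit:
step_arm(moves=[{"rx":0,"ry":0,"rz":0,"dx":0,"dy":-8,"dz":0,"gripper":-1},{"rx":0,"ry":0,"rz":0,"dx":0,"dy":-16,"dz":0,"gripper":-1},{"rx":0,"ry":0,"rz":0,"dx":0,"dy":-18,"dz":0,"gripper":-1},{"rx":0,"ry":0,"rz":0,"dx":0,"dy":-18,"dz":0,"gripper":-1},{"rx":0,"ry":0,"rz":0,"dx":0,"dy":-14,"dz":0,"gripper":-1},{"rx":0,"ry":0,"rz":0,"dx":0,"dy":-4,"dz":0,"gripper":-1},{"rx":0,"ry":0,"rz":0,"dx":0,"dy":0,"dz":0,"gripper":-1}])

```text
clock: 17.38
tcp_pos: [0.4069, -0.1948, 0.1755]
orientation: [2.425, 1.996, 0.001]
contact_force: [-0.3, 0.2, -2.1]
grip_width: 0.0115
gripper_force: 42.0
```

Emit:
step_arm(moves=[{"rx":0,"ry":0,"rz":0,"dx":0,"dy":0,"dz":-15,"gripper":-1},{"rx":0,"ry":0,"rz":0,"dx":0,"dy":0,"dz":-25,"gripper":-1},{"rx":0,"ry":0,"rz":0,"dx":0,"dy":0,"dz":-30,"gripper":-1},{"rx":0,"ry":0,"rz":0,"dx":0,"dy":0,"dz":-30,"gripper":-1},{"rx":0,"ry":0,"rz":0,"dx":0,"dy":0,"dz":-25,"gripper":-1},{"rx":0,"ry":0,"rz":0,"dx":0,"dy":0,"dz":-10,"gripper":-1},{"rx":0,"ry":0,"rz":0,"dx":0,"dy":0,"dz":0,"gripper":-1}])

```text
clock: 18.25
tcp_pos: [0.4071, -0.195, 0.3108]
orientation: [2.425, 1.996, 0.002]
contact_force: [0.0, -0.6, -2.3]
grip_width: 0.0112
gripper_force: 42.0
```

```bash
python3 - <<'E'
from h import *
o=r.get_obs();c=r.camera_info("wrist")
M=Ro.from_rotvec(o["orientation"]).as_matrix();R=cv2.Rodrigues(c["rvec"])[0]
Rct=R@M;tct=R@o["tcp_pos"]+c["tvec"].ravel()   # tool->cam
print(o["tcp_pos"])
M2=Ro.from_rotvec([1.974,2.441,-.001]).as_matrix()
t2=np.array([.499,.392,.25])-M2@np.array([.4,-1,.3])/1000-.003*M2[:,2]
R2=Rct@M2.T;c2=dict(c,rvec=cv2.Rodrigues(R2)[0],tvec=(tct-R2@t2))
t=onz("x",[(248,103),(383,106),(371,281),(252,279)],.06,c2)[:,:2]
a=lambda v:np.degrees(np.arctan2(v[1],v[0])).round(1)
print(t2,t.round(4).tolist(),t.mean(0),[a(t[1]-t[0]),a(t[2]-t[3]),a(t[0]-t[3])-90,a(t[1]-t[2])-90],np.linalg.norm(t[1]-t[0]),np.linalg.norm(t[0]-t[3]))
p=t.mean(0);plan((*p,o["tcp_pos"][2]-.003),10.5)
E
```

```text
[ 0.40711448 -0.19498897  0.31078044]
[0.50005697 0.39182447 0.25330182] [[0.4344, 0.4589], [0.5316, 0.4775], [0.5576, 0.3399], [0.4603, 0.3209]] [0.49596924 0.39932092] [np.float64(10.8), np.float64(11.0), np.float64(10.700000000000003), np.float64(10.700000000000003)] 0.09897401736262898 0.14037116738041816
rz -21.6 shift mm [5.682e+02 1.957e+02 1.000e-01] tilt [ 0.001 -0.    -1.   ] t 18.25
```

Emit:
step_arm(moves=[{"rx":0,"ry":0,"rz":-7,"dx":0,"dy":0,"dz":0,"gripper":-1},{"rx":0,"ry":0,"rz":-8,"dx":0,"dy":0,"dz":0,"gripper":-1},{"rx":0,"ry":0,"rz":-6.8,"dx":0,"dy":0,"dz":0,"gripper":-1},{"rx":0,"ry":0,"rz":0,"dx":17,"dy":6,"dz":0,"gripper":-1},{"rx":0,"ry":0,"rz":0,"dx":35,"dy":12,"dz":0,"gripper":-1},{"rx":0,"ry":0,"rz":0,"dx":35,"dy":12,"dz":0,"gripper":-1},{"rx":0,"ry":0,"rz":0,"dx":35,"dy":12,"dz":0,"gripper":-1},{"rx":0,"ry":0,"rz":0,"dx":35,"dy":12,"dz":0,"gripper":-1},{"rx":0,"ry":0,"rz":0,"dx":35,"dy":12,"dz":0,"gripper":-1},{"rx":0,"ry":0,"rz":0,"dx":35,"dy":12,"dz":0,"gripper":-1},{"rx":0,"ry":0,"rz":0,"dx":35,"dy":12,"dz":0,"gripper":-1},{"rx":0,"ry":0,"rz":0,"dx":35,"dy":12,"dz":0,"gripper":-1},{"rx":0,"ry":0,"rz":0,"dx":35,"dy":12,"dz":0,"gripper":-1},{"rx":0,"ry":0,"rz":0,"dx":35,"dy":12,"dz":0,"gripper":-1},{"rx":0,"ry":0,"rz":0,"dx":35,"dy":12,"dz":0,"gripper":-1},{"rx":0,"ry":0,"rz":0,"dx":35,"dy":12,"dz":0,"gripper":-1},{"rx":0,"ry":0,"rz":0,"dx":35,"dy":12,"dz":0,"gripper":-1},{"rx":0,"ry":0,"rz":0,"dx":35,"dy":12,"dz":0,"gripper":-1},{"rx":0,"ry":0,"rz":0,"dx":35,"dy":12,"dz":0,"gripper":-1}])

```text
clock: 20.62
tcp_pos: [0.4887, 0.373, 0.3083]
orientation: [-2.005, -2.418, 0.005]
contact_force: [0.4, -0.1, -2.2]
grip_width: 0.0114
gripper_force: 41.9
```

```bash
python3 - <<'E'
from h import *
plan((.4957,.398,.22),10.7)
E
```

```text
rz -0.01 shift mm [23.4 11.8 85.2] tilt [-0.002 -0.002 -1.   ] t 20.625
```

Emit:
step_arm(moves=[{"rx":0,"ry":0,"rz":0,"dx":18,"dy":9,"dz":0,"gripper":-1},{"rx":0,"ry":0,"rz":0,"dx":0,"dy":0,"dz":15,"gripper":-1},{"rx":0,"ry":0,"rz":0,"dx":0,"dy":0,"dz":30,"gripper":-1},{"rx":0,"ry":0,"rz":0,"dx":0,"dy":0,"dz":30,"gripper":-1},{"rx":0,"ry":0,"rz":0,"dx":0,"dy":0,"dz":25,"gripper":-1},{"rx":0,"ry":0,"rz":0,"dx":0,"dy":0,"dz":10,"gripper":-1},{"rx":0,"ry":0,"rz":0,"dx":0,"dy":0,"dz":0,"gripper":-1},{"rx":0,"ry":0,"rz":0,"dx":0,"dy":0,"dz":0,"gripper":-1}])

```text
clock: 21.62
tcp_pos: [0.495, 0.3917, 0.2012]
orientation: [2.005, 2.418, 0.002]
contact_force: [-0.3, 0.5, -1.4]
grip_width: 0.0114
gripper_force: 41.9
```

```bash
python3 - <<'E'
from h import *
plan((.4957,.398,.1095),10.7)
a=r.grab_frame("scene")[130:230,200:330];b=r.grab_frame("side")[260:390,240:360];w=r.grab_frame("wrist")
o=np.zeros((600,800,3),np.uint8);o[:360,:480]=cv2.resize(w,(480,360));o[360:,:312]=cv2.resize(a,(312,240));o[:340,480:795]=cv2.resize(b,(315,340))
cv2.imwrite("pics/m9.png",o)
E
```

```text
rz -0.03 shift mm [ 6.   1.7 88.7] tilt [ 0.001  0.001 -1.   ] t 21.625
```

View pics/m9.png

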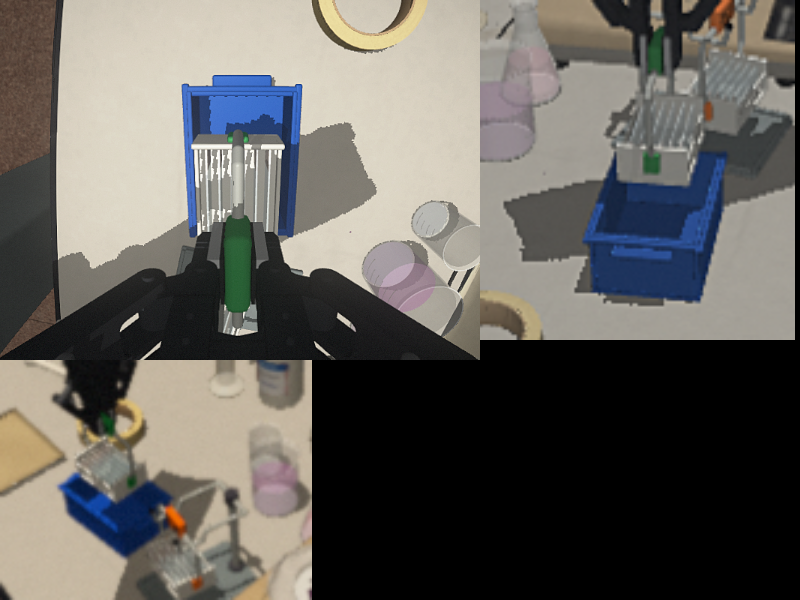

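The wrist view shows the green rack upright and parallel above the tank, its frame at 193–284 within the rim's 183–301. Orange rack still hangs on stand B. Now I lower it.

Emit:
step_arm(moves=[{"rx":0,"ry":0,"rz":0,"dx":6,"dy":2,"dz":0,"gripper":-1},{"rx":0,"ry":0,"rz":0,"dx":0,"dy":0,"dz":12,"gripper":-1},{"rx":0,"ry":0,"rz":0,"dx":0,"dy":0,"dz":18,"gripper":-1},{"rx":0,"ry":0,"rz":0,"dx":0,"dy":0,"dz":16,"gripper":-1},{"rx":0,"ry":0,"rz":0,"dx":0,"dy":0,"dz":6,"gripper":-1},{"rx":0,"ry":0,"rz":0,"dx":0,"dy":0,"dz":0,"gripper":-1}])

```text
clock: 22.52
tcp_pos: [0.4951, 0.3976, 0.1475]
orientation: [-2.005, -2.419, 0.002]
contact_force: [-0.6, 0.0, -1.8]
grip_width: 0.0115
gripper_force: 41.9
```

Emit:
step_arm(moves=[{"rx":0,"ry":0,"rz":0,"dx":0,"dy":0,"dz":10,"gripper":-1},{"rx":0,"ry":0,"rz":0,"dx":0,"dy":0,"dz":10,"gripper":-1},{"rx":0,"ry":0,"rz":0,"dx":0,"dy":0,"dz":8,"gripper":-1},{"rx":0,"ry":0,"rz":0,"dx":0,"dy":0,"dz":4,"gripper":-1},{"rx":0,"ry":0,"rz":0,"dx":0,"dy":0,"dz":2,"gripper":-1},{"rx":0,"ry":0,"rz":0,"dx":0,"dy":0,"dz":1,"gripper":-1},{"rx":0,"ry":0,"rz":0,"dx":0,"dy":0,"dz":0,"gripper":-1}])

```text
clock: 23.4
tcp_pos: [0.4954, 0.398, 0.1135]
orientation: [2.005, 2.419, 0.001]
contact_force: [0.1, 0.3, -3.3]
grip_width: 0.0114
gripper_force: 41.9
```

Emit:
step_arm(moves=[{"rx":0,"ry":0,"rz":0,"dx":0,"dy":0,"dz":1,"gripper":-1},{"rx":0,"ry":0,"rz":0,"dx":0,"dy":0,"dz":1,"gripper":-1},{"rx":0,"ry":0,"rz":0,"dx":0,"dy":0,"dz":0,"gripper":-1},{"rx":0,"ry":0,"rz":0,"dx":0,"dy":0,"dz":0,"gripper":-1}])

```text
clock: 23.9
tcp_pos: [0.4955, 0.398, 0.1118]
orientation: [2.005, 2.419, 0.001]
contact_force: [-0.4, -0.7, 3.9]
grip_width: 0.0115
gripper_force: 42.8
```

Contact on the floor at the expected height, so I'll release and rise.

Emit:
step_arm(moves=[{"rx":0,"ry":0,"rz":0,"dx":0,"dy":0,"dz":0,"gripper":-0.5},{"rx":0,"ry":0,"rz":0,"dx":0,"dy":0,"dz":0,"gripper":-0.3},{"rx":0,"ry":0,"rz":0,"dx":0,"dy":0,"dz":0,"gripper":0.2},{"rx":0,"ry":0,"rz":0,"dx":0,"dy":0,"dz":0,"gripper":0.2},{"rx":0,"ry":0,"rz":0,"dx":0,"dy":0,"dz":0,"gripper":0.2},{"rx":0,"ry":0,"rz":0,"dx":0,"dy":0,"dz":-10,"gripper":0.2},{"rx":0,"ry":0,"rz":0,"dx":0,"dy":0,"dz":-25,"gripper":0.2},{"rx":0,"ry":0,"rz":0,"dx":0,"dy":0,"dz":-35,"gripper":0.2},{"rx":0,"ry":0,"rz":0,"dx":0,"dy":0,"dz":-35,"gripper":0.2},{"rx":0,"ry":0,"rz":0,"dx":0,"dy":0,"dz":-35,"gripper":0.2},{"rx":0,"ry":0,"rz":0,"dx":0,"dy":0,"dz":0,"gripper":0.2},{"rx":0,"ry":0,"rz":0,"dx":0,"dy":0,"dz":0,"gripper":0.2}])

```text
clock: 25.4
tcp_pos: [0.495, 0.3977, 0.2512]
orientation: [-2.005, -2.419, 0.0]
contact_force: [-0.6, 0.0, 0.3]
grip_width: 0.0512
gripper_force: 0.0
```

```bash
python3 - <<'E'
from h import *
print(r.get_obs()["tcp_pos"])
im,c=snap("wrist","w10")
for ce,s,b in blobs(im,(45,100,40),(80,255,255),150)[1]:
    bp=cv2.boxPoints(b);w=onz("wrist",bp,.121,c)[:,:2];print(ce,s,w.round(4).tolist(),w.mean(0))
b=r.grab_frame("side")[260:390,240:380]
o=np.zeros((480,800,3),np.uint8);o[:360,:480]=cv2.resize(im,(480,360));o[:297,480:]=cv2.resize(b,(320,297))
cv2.imwrite("pics/m10.png",o)
E
```

```text
[0.49496473 0.3976908  0.25121902]
[317.7, 231.8] [309, 200, 19, 63, 1053] [[0.4864, 0.418], [0.4974, 0.4201], [0.5054, 0.3793], [0.4939, 0.3772]] [0.49578151 0.39862987]
```

View pics/m10.png

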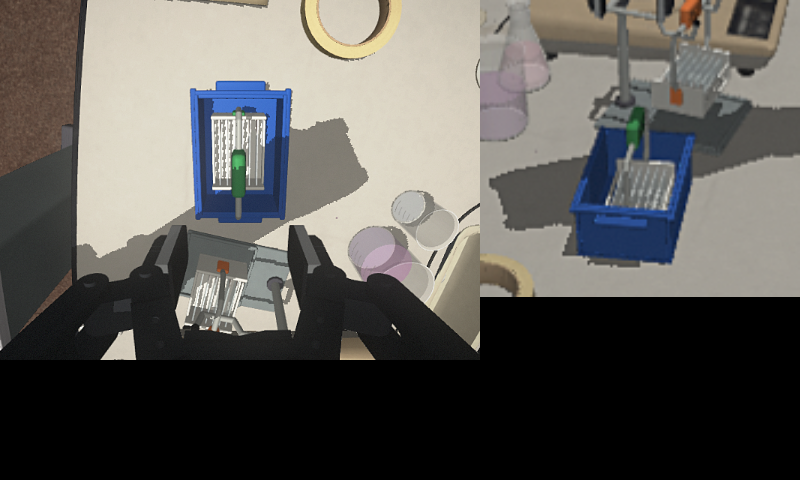

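The green rack stands flat inside the tank (grip at (238,174) in the wrist half). The orange rack hangs on stand B, and the gripper is clear.

```bash
python3 -c "
from bench import r
print(r.hand_in())"
```

```text
the job is handed in; nothing more can be done
None
```

The job is handed in after about 25 s of the 72 s: the orange-gripped rack hangs on both hooks of the drip stand that was empty, and the green-gripped rack stands flat in the tank; no verdict came back.

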